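Load two mosaic stones into lipped nests of matching shape

TASK

Put the two loose mosaic stones, the rectangular one and the pointed one, into the two empty holding nests of the same outline: tip each stone, slip its end (the square end of the pointed one) under the nest's steel lip, then bring the other end down until the stone lies flat and fully home on the pocket floor. Leave the T-shaped stone in its nest, and everything else on the table where it is.

Things in the scene. Friction and masses are not known exactly. Their poses are not given: they have to be found in the camera images.
- bar_mid (a point): Rectangular cream stone, 66 long (x) x 36 wide (y) x 22 thick (z), about 0.1 to 0.2 kg, lying flat on the table. This point is its centre, half-way up (11 above its underside). x runs along its length; both ends are alike.
- dart_mid (a point): Pointed cream stone, house-shaped outline, 22 thick (z), about 0.1 to 0.2 kg, lying flat: a straight part 42 long (x) x 40 wide (y) with one square end, and a symmetrical right-angled point that reaches 20 farther (62 overall). This point is the centre of the straight part, half-way up: the square end lies 21 mm towards -x, the straight sides end 21 mm towards +x, the tip lies 41 mm towards +x.
- nest_bar_pocket (a point): Fixed wooden nest with a rectangular pocket 72 long (x) x 39 wide (y) for the rectangular stone. Point: centre of the pocket floor, 8 above the table; x points away from the lip (roughly away from the robot), z up. Back wall at x = -36. The other three walls rise 7 above the floor. Outside width 66.
- nest_dart_pocket (a point): Fixed wooden nest with a pointed pocket 68 long (x) x 43 wide (y) for the pointed stone. Point: mid-length on the pocket floor, 8 above the table; x points away from the lip, z up. Back wall at x = -34, V tip at x = +34, other walls 7 above the floor. Square end goes under the lip; mid-pocket, dart_mid is at x -10, y 0, z 11.
- nest_bar_lip (a point): Centre of the free lower edge of the rigid steel lip of the rectangular nest, 27 above the pocket floor. The lip covers the first 11 of the pocket from its back wall, over the full width; 5 thick, top 40 above the table. A level stone cannot get past it: tilt the stone about 8 to 15 degrees, lip end low, slide it under to the back wall, then lower the far end.
- nest_dart_lip (a point): The same point on the lip of the pointed nest: same lip, same 11 overhang, same 27 above the pocket floor, same way in. Both nests have a solid upright back block 14 thick behind the back wall, up to the lip.
- nest_tee_pocket (a point): Third nest of the same build, fixed to the table, already filled with the T-shaped stone. Same frame: centre of the pocket floor, x away from the lip.
- tee: T-shaped stone, 62 x 44 x 22, already seated in its own nest; bystander; sizes in mm, origin at its underside
- offcut_a: small stone offcut, 24 x 20 x 18; bystander; sizes in mm, origin at its underside
- offcut_b: stone offcut, 40 x 22 x 16; bystander; sizes in mm, origin at its underside
- bottle: closed bottle of water, radius 36, 230 tall; bystander; sizes in mm, origin at its underside
- cup: open black mixing cup, radius 45, 100 tall; bystander; sizes in mm, origin at its underside
- bowl: wide steel bowl, radius 75, 60 tall; bystander; sizes in mm, origin at its underside
- spreader: mortar spreader with a handle, 200 long, lying flat; bystander; sizes in mm, origin at its underside
- hammer: hammer, 240 long, lying flat; bystander; sizes in mm, origin at its underside
Not all that is in view belongs to the job. Leave any orange or yellow look-alike of the part that bears nest_dart_pocket alone.

How it is judged:
By the outcome, as a careful person would: the job done as asked, in the order asked, and still so for the second after the job is handed in, with the robot touching nothing.
It also fails if it takes over 72 s, if anything falls off the work surface, if the arm or the gripper's body presses on something with over 40 N, if the wrist force passes 120 N, or if a joint passes its speed limit or range.

ROBOT

A 7-joint arm with a two-finger parallel gripper is mounted at the origin on the work surface. World frame = base frame: x ahead of the robot, y to its left, z up, the work surface at z = 0. Lengths are in m, angles in rad, forces in N, time in s.
With the tool pointing down it reaches from about 0.425 to 0.825 m from the base axis. Payload 3.6 kg.
Tool frame: the origin (TCP) lies midway between the tips of the shut fingers; the grasp point (between the pads) lies 19 mm behind it; z points along the fingers, y is the direction in which the jaws open and shut (so a half turn about z gives the same grasp; the last joint's range is limited). The gripper opens to 85 mm and grips with 20 to 120 N. Pads are 22 mm wide; open, the fingers measure 114 mm over their backs; the gripper's body (76 mm by 85 mm) begins 54 mm behind the grasp point. The pads swing forward as they close: fully open they stand 13 mm farther back than shut.
Start: joints at [-1.355, 0.615, -0.013, 1.423, 0.008, 1.103, -0.04], TCP at [0.156, 0.631, 0.231] pointing down, gripper open.
Joint ranges: [-3.12, 3.12], [-0.3, 2.06], [-1.34, 1.32], [0.26, 2.42], [-1.36, 4.5], [0.01, 1.98], [-2.84, 2.84]. Speed limits (rad/s): [2.79, 2.79, 3.14, 3.14, 3.14, 3.14, 3.14].

INTERFACE

Orientations are given as a rotation vector (axis times angle).
In Python, from cell import sensors, capture, get_calibration, robot, silhouettes, mark_of gives the robot as it stands.
- The arm moves only by the tool drive_tool, never from a script. Its argument "motion" is one flat list of numbers, 5 for each row, row after row: the shift along the world's x, y, z in m, then the turn about the world's z in rad, then the opening, from 0 (shut) to 1 (fully open). A call has exactly 10 rows; each row shifts and turns the commanded pose from where the row before left it; what a row does not reach is not made up. A row lasts 1/12 s, in which the tool goes at most 41.7 mm and 7.16 degrees, less where a joint would pass 70% of its speed; a pose out of reach is approached as far as the arm can. A call with a gripper value outside its range is refused whole. The fingers move at their own pace and stop on an object; "force" is the grip in N (left out, the last holds). Time passes only in rows, so rows that do not move let the fingers close, or fill a call up. It gives the time, the measured TCP pose, the force and the opening at its end, in the units of the state.
- sensors.state(): the state, without advancing time (a new reading comes with each control period).
- capture(name): name is "side" or "top" or "wrist"; returns the picture (480x640x3 uint8, red, green, blue); there is no depth.
- get_calibration(name): a dict with "vertical_fov" (degrees; the focal length in pixels is half the picture's height over the tangent of half this angle, whatever the lens; pixels are square), "cx", "cy" (the principal point, pixels), "eye" and "orientation" of the camera in the world. Camera axes: x right, y down, z forward; pixel columns grow to the right and rows downward; lengths in m; the calibration is good to about 2 mm. A picture is of the moment at which its call begins: read the wrist's pose just before it. get_calibration takes no time and is no camera call; for the wrist camera it gives the pose at the moment of the call.
- robot.sign_off(): hands the job in, once; it reports no verdict.
Trained networks look in the newest picture that a camera, given by its name, has taken for a name from the list of things; names that differ only in an ending like _2 or _b are one class to them, and where a whole thing is asked for, a point or a joint stands for the part that bears it (a point fixed in the world has none). Each returns a list of dicts, best first, with "conf" (0 to 1); they miss things now and then, are a little off and sometimes report something else, mostly with a low value. They report only what shows in the picture. A call takes as long as a camera call. They do not tell look-alikes from the thing itself.
- silhouettes(camera, label): "pixels" (480x640 bool, what is visible of it) and "box" ([left, top, width, height] in pixels, round what is visible of it).
- mark_of(camera, label): "pixel" ([row, column] in pixels: a listed point, or the origin of a listed thing).
The state is a dict: "time": time; "joints": joint angles; "joint_velocities": joint speeds; "effort": joint torques, N m; "position": TCP position; "tcp_rot": TCP orientation; "wrist_force": force on the tool from outside, world axes, zero at the start; "moment": the same for the moment, N m; "gripper_width": finger opening in m.
Only numpy, scipy, OpenCV 4.12 (cv2) and the standard library are available. Lean on these libraries where they do the work, as an engineer would, in place of code of your own. Each camera call takes 0.05 s, during which the arm holds its last target.

## Working session

There is one attempt and no reset: what is moved stays moved. The work goes in short steps, Python scripts to look and compute and a tool call to move; the robot and the scene stay as the last step left them, time stands still between calls to the robot, and variables do not carry over. Pictures are saved under pics/ and viewed, and the job is handed in when it is done.

Besides the shell and the picture viewer there is one more tool, called as a command line: name --argument value ..., lists and objects as JSON in quotes. drive_tool: Moves the arm, as the interface text tells. Its arguments: {"type":"object","properties":{"motion":{"type":"array"},"force":{"type":"number"}},"required":["motion"]}

```bash
mkdir -p pics; ls -la
cat > h.py <<'E'
import numpy as np, cv2
from cell import sensors, capture, get_calibration, robot, silhouettes, mark_of
from scipy.spatial.transform import Rotation as R
def ray(cal,px):
    f=240/np.tan(np.radians(cal['vertical_fov'])/2)
    r,c=px
    d=np.array([(c-cal['cx'])/f,(r-cal['cy'])/f,1.0])
    o=np.array(cal['orientation'],float)
    M=o if o.shape==(3,3) else R.from_rotvec(o).as_matrix()
    return np.array(cal['eye'],float),M@d
def at_z(cal,px,z):
    e,d=ray(cal,px); return e+d*(z-e[2])/d[2]
def proj(cal,P):
    f=240/np.tan(np.radians(cal['vertical_fov'])/2)
    o=np.array(cal['orientation'],float)
    M=o if o.shape==(3,3) else R.from_rotvec(o).as_matrix()
    q=M.T@(np.array(P,float)-np.array(cal['eye'])); return np.array([cal['cy']+f*q[1]/q[2],cal['cx']+f*q[0]/q[2]])
def save(im,n): cv2.imwrite('pics/'+n,cv2.cvtColor(im,cv2.COLOR_RGB2BGR))
E
python3 - <<'E'
from h import *
for n in ['top','side','wrist']:
    print(n,get_calibration(n)); save(capture(n),f'a_{n}.png')
print(sensors.state())
E
```

```text
total 12
drwxr-xr-x  3 agent agent 4096 Dec  6 03:41 .
drwxr-xr-x 23 root  root  4096 Dec  6 03:41 ..
drwxr-xr-x  2 agent agent 4096 Dec  6 03:41 pics
top {'vertical_fov': 54.777164006843186, 'cx': 313.54314646883654, 'cy': 237.28643363592036, 'eye': array([0.48765843, 0.02328449, 1.17340586]), 'orientation': array([-2.17145275,  2.22843087, -0.08902437])}
side {'vertical_fov': 53.114828672606016, 'cx': 320.2691680956544, 'cy': 238.2735516468994, 'eye': array([0.34618815, 0.69547156, 0.78906223]), 'orientation': array([-0.49386903,  2.77517919, -1.11331168])}
wrist {'vertical_fov': 71.71742443951136, 'cx': 317.25411673781167, 'cy': 238.27522946466974, 'eye': array([0.08911837, 0.64647748, 0.37261432]), 'orientation': array([2.29466768, 1.79575687, 0.24539264])}
{'time': 0.15, 'joints': array([-1.35451839,  0.61569012, -0.01257807,  1.42453379,  0.00808046,
        1.10339624, -0.04040348]), 'joint_velocities': array([-0.00077746, -0.0015174 , -0.00063438, -0.00483969,  0.00027379,
       -0.00036919,  0.00087851]), 'effort': array([ 8.30708650e-04, -4.69659591e+01,  2.59646690e-01, -1.71251249e+01,
        1.00283875e-02,  7.08559601e-03, -2.73971224e-06]), 'position': array([0.15612019, 0.63037087, 0.23040789]), 'tcp_rot': array([-3.80360707e-01, -3.11826174e+00,  3.08748636e-03]), 'wrist_force': array([-0.41715186,  1.73411362, -0.00208018]), 'moment': array([ 0.04763093, -0.02362229, -0.01959949]), 'gripper_width': 0.08539822538985453}
```

View pics/a_top.png

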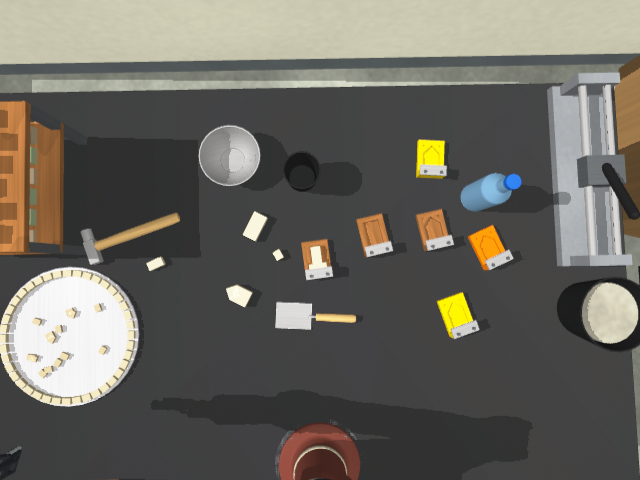

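View pics/a_side.png

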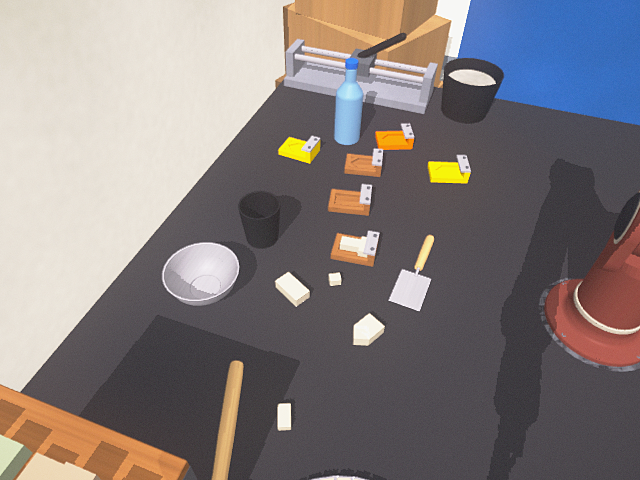

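```bash
cat > m.py <<'E'
from h import *
for cam,names in [('top',['bar_mid','dart_mid','nest_bar_pocket','nest_dart_pocket','nest_bar_lip','nest_dart_lip']),('side',['bar_mid','dart_mid','nest_bar_pocket','nest_dart_pocket','nest_bar_lip','nest_dart_lip'])]:
    cal=get_calibration(cam)
    Z=dict(bar_mid=.011,dart_mid=.011,nest_bar_pocket=.008,nest_dart_pocket=.008,nest_bar_lip=.035,nest_dart_lip=.035)
    for n in names:
        for r in mark_of(cam,n)[:5]:
            print(cam,n,np.round(r['pixel'],1),round(r['conf'],2),np.round(at_z(cal,r['pixel'],Z[n])[:2],4))
E
python3 m.py
python3 - <<'E'
from h import *
cal=get_calibration('top')
for n in ['bar_mid','dart_mid']:
    for r in silhouettes('top',n)[:3]:
        m=r['pixels'].astype('uint8'); c,_=cv2.findContours(m,0,1); c=max(c,key=cv2.contourArea)
        P=np.array([at_z(cal,(q[0][1],q[0][0]),.022)[:2] for q in c],np.float32)*1000
        ap=cv2.approxPolyDP(P,5,True)[:,0]
        print(n,round(r['conf'],2),r['box'],cv2.minAreaRect(P),ap.round())
E
python3 -c "
import cv2;im=cv2.imread('pics/a_top.png')[190:330,210:480];cv2.imwrite('pics/a_topz.png',cv2.resize(im,None,fx=2.9,fy=2.9,interpolation=2))"
```

```text
top bar_mid [222.  253.3] 0.92 [0.6005 0.1494]
top dart_mid [298.3 238. ] 0.7 [0.411  0.1909]
top dart_mid [195.6 471.4] 0.27 [ 0.6543 -0.4055]
top dart_mid [244.5 375.5] 0.26 [ 0.5361 -0.1565]
top nest_bar_pocket [236.9 374. ] 0.62 [ 0.5555 -0.1538]
top nest_dart_pocket [155.4 428. ] 0.91 [ 0.761  -0.2996]
top nest_dart_pocket [232.7 431.4] 0.59 [ 0.5625 -0.3   ]
top nest_dart_pocket [310.1 453.7] 0.56 [ 0.3663 -0.3481]
top nest_dart_pocket [246.4 491.9] 0.55 [ 0.5238 -0.4528]
top nest_bar_lip [247.5 379.5] 0.82 [ 0.5274 -0.1624]
top nest_bar_lip [234.2 438.2] 0.68 [ 0.5566 -0.3093]
top nest_bar_lip [221.6 254.3] 0.32 [0.5991 0.1443]
top nest_bar_lip [261.  314.2] 0.15 [ 0.4984 -0.0005]
top nest_dart_lip [320.9 462.8] 0.73 [ 0.3423 -0.3607]
top nest_dart_lip [256.9 497.2] 0.71 [ 0.4966 -0.4537]
top nest_dart_lip [165.  434.6] 0.65 [ 0.73   -0.3077]
top nest_dart_lip [234.8 439.6] 0.58 [ 0.555  -0.3127]
side bar_mid [285.4 292.5] 0.78 [0.5913 0.1399]
side dart_mid [332.5 367.5] 0.66 [0.4167 0.1942]
side nest_bar_pocket [201.3 350.5] 0.6 [ 0.5573 -0.1503]
side nest_dart_pocket [137.5 
[... 477 characters left out ...]
8 -0.4455]
side nest_dart_lip [165.4 458. ] 0.56 [ 0.3337 -0.3497]
bar_mid 0.92 [241.9, 209.1, 24.8, 29.0] ((588.46337890625, 144.75827026367188), (37.06208419799805, 64.95132446289062), 60.85125732421875) [[622. 146.]
 [570. 174.]
 [554. 145.]
 [606. 114.]]
bar_mid 0.56 [415.3, 211.0, 38.5, 41.2] ((568.8289184570312, -302.69598388671875), (97.63610076904297, 78.16384887695312), 13.028058052062988) [[ 618. -323.]
 [ 607. -257.]
 [ 519. -276.]
 [ 532. -349.]
 [ 552. -345.]
 [ 560. -335.]]
dart_mid 0.63 [225.2, 284.8, 25.7, 22.7] ((422.3345947265625, 190.35499572753906), (57.36468505859375, 40.41496276855469), 62.21223449707031) [[435. 216.]
 [413. 211.]
 [395. 172.]
 [424. 157.]
 [444. 189.]]
```

View pics/a_topz.png

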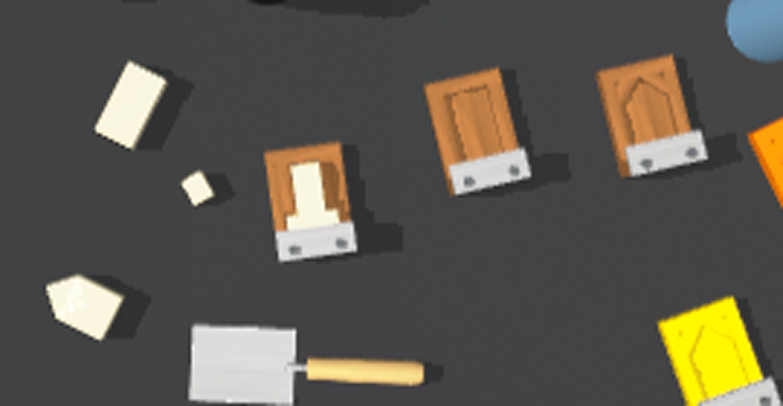

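View pics/a_wrist.png

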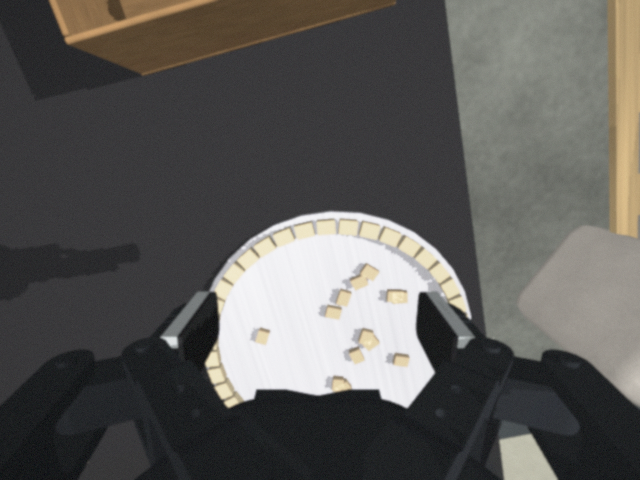

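Run:
```python
from h import *
s=sensors.state(); M=R.from_rotvec(s['tcp_rot']).as_matrix(); print(M.round(3)); print('jaw yaw',np.degrees(np.arctan2(M[1,1],M[0,1])))
```

```text
[[-0.971  0.24  -0.   ]
 [ 0.24   0.971  0.   ]
 [ 0.     0.    -1.   ]]
jaw yaw 76.08943027297738
```

drive_tool --motion '[0.027,-0.03,0,-0.0164,1,0.027,-0.03,0,-0.0164,1,0.027,-0.03,0,-0.0164,1,0.027,-0.03,0,-0.0164,1,0.027,-0.03,0,-0.0164,1,0.027,-0.03,0,-0.0164,1,0.027,-0.03,0,-0.0164,1,0.027,-0.03,0,-0.0164,1,0.027,-0.03,0,-0.0164,1,0.027,-0.03,0,-0.0164,1]' --force 20

```text
time: 1.68
position: [0.4274, 0.3294, 0.2317]
tcp_rot: [0.635, 3.076, 0.001]
wrist_force: [0.5, 0.6, 0.0]
gripper_width: 0.0855
```

drive_tool --motion '[0.027,-0.03,0,-0.0164,1,0.027,-0.03,0,-0.0164,1,0.027,-0.03,0,-0.0164,1,0.027,-0.03,0,-0.0164,1,0.027,-0.03,0,-0.0164,1,0.027,-0.036,0,-0.0164,1,0,0,0,0,1,0,0,0,0,1,0,0,0,0,1,0,0,0,0,1]'

```text
time: 2.52
position: [0.5853, 0.1497, 0.2313]
tcp_rot: [-0.78, -3.042, -0.002]
wrist_force: [-0.4, 1.0, 0.0]
gripper_width: 0.0854
```

```bash
cat > m2.py <<'E'
import sys
from h import *
cal=get_calibration('wrist'); im=capture('wrist'); save(im,sys.argv[1])
s=sensors.state(); M=R.from_rotvec(s['tcp_rot']).as_matrix(); print('tcp',s['position'].round(4),'jaw',np.degrees(np.arctan2(M[1,1],M[0,1])).round(2))
Z=dict(bar_mid=.011,dart_mid=.011,nest_bar_pocket=.008,nest_dart_pocket=.008,nest_bar_lip=.035,nest_dart_lip=.035)
for n in sys.argv[2:]:
    for r in mark_of('wrist',n)[:2]: print(n,np.round(r['pixel'],1),round(r['conf'],2),np.round(at_z(cal,r['pixel'],Z[n])[:2],4))
    if n in('bar_mid','dart_mid'):
        for r in silhouettes('wrist',n)[:2]:
            m=r['pixels'].astype('uint8'); c,_=cv2.findContours(m,0,1); c=max(c,key=cv2.contourArea)
            for z in (.022,):
                P=np.array([at_z(cal,(q[0][1],q[0][0]),z)[:2] for q in c],np.float32)*1000
                print(n,round(r['conf'],2),r['box'],cv2.minAreaRect(P),cv2.approxPolyDP(P,4,True)[:,0].round(1).tolist())
E
python3 m2.py b1.png bar_mid
```

```text
tcp [0.5853 0.1498 0.2313] jaw 61.26
bar_mid [213.9 314.1] 0.57 [0.5877 0.1436]
bar_mid 0.59 [297.7, 185.4, 35.6, 62.2] ((588.34912109375, 146.31118774414062), (35.68795394897461, 67.42613220214844), 61.94003677368164) [[551.2000122070312, 148.1999969482422], [608.5, 115.69999694824219], [625.5, 144.1999969482422], [567.7999877929688, 176.3000030517578]]
bar_mid 0.39 [0.0, 10.8, 186.0, 127.5] ((368.111083984375, 5.073738098144531), (199.16647338867188, 61.86660385131836), 85.64636993408203) [[403.5, 102.19999694824219], [345.0, 104.0], [339.79998779296875, 22.299999237060547], [362.6000061035156, 20.5], [365.8999938964844, 15.399999618530273], [355.3999938964844, 1.7999999523162842], [348.1000061035156, -81.5], [361.70001220703125, -94.30000305175781], [372.1000061035156, -49.5], [370.1000061035156, 15.699999809265137], [400.29998779296875, 21.299999237060547]]
```

View pics/b1.png

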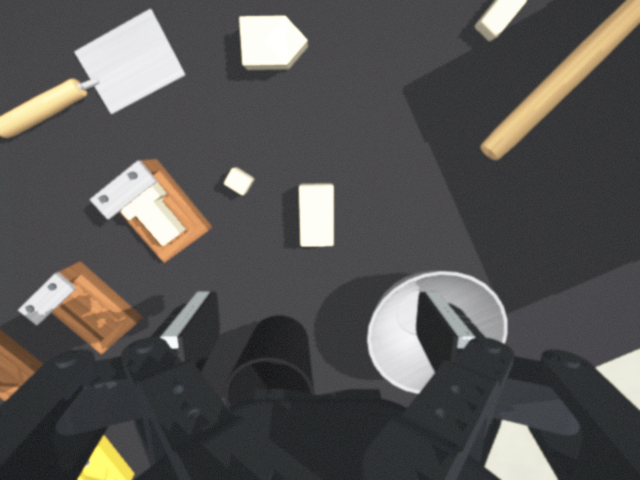

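drive_tool --motion '[0.0027,-0.0045,-0.01,0,1,0,0,-0.035,0,1,0,0,-0.035,0,1,0,0,-0.035,0,1,0,0,-0.035,0,1,0,0,-0.03,0,1,0,0,0,0,1,0,0,0,0,1,0,0,0,0,1,0,0,0,0,1]'

```text
time: 3.5
position: [0.5909, 0.1435, 0.0538]
tcp_rot: [0.784, 3.038, 0.004]
wrist_force: [-0.3, -0.6, 0.4]
gripper_width: 0.0856
```

```bash
python3 m2.py b2.png bar_mid
```

```text
tcp [0.5907 0.1434 0.0538] jaw 61.06
bar_mid [262.8 317.1] 0.91 [0.5894 0.1436]
bar_mid 0.6 [284.4, 206.0, 68.4, 115.9] ((587.815673828125, 146.4764404296875), (35.69123458862305, 68.94197082519531), 61.98243713378906) [[550.7000122070312, 149.10000610351562], [608.4000244140625, 115.5], [625.7000122070312, 145.39999389648438], [568.7000122070312, 176.1999969482422]]
```

View pics/b2.png

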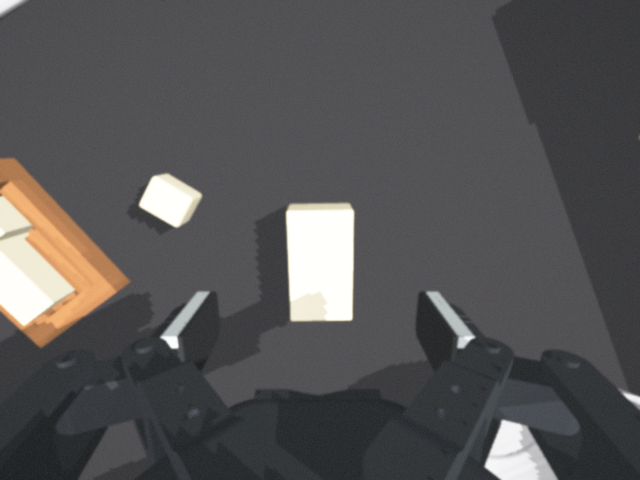

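drive_tool --motion '[-0.002,0.001,-0.018,0.01,1,0,0,-0.018,0,1,0,0,-0.012,0,1,0,0,0,0,1,0,0,0,0,0,0,0,0,0,0,0,0,0,0,0,0,0,0,0,0,0,0,0,0,0,0,0,0,0,0]' --force 30

```text
time: 4.48
position: [0.5881, 0.1445, 0.0045]
tcp_rot: [0.769, 3.044, 0.002]
wrist_force: [-0.4, 0.5, 5.6]
gripper_width: 0.0352
```

```bash
python3 m2.py b3.png
```

```text
tcp [0.5881 0.1446 0.0045] jaw 61.64
```

View pics/b3.png

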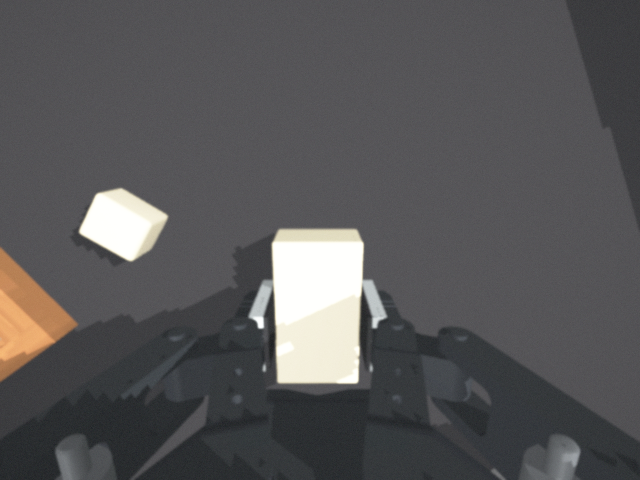

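drive_tool --motion '[0,0,0.01,0,0,0,0,0.04,0,0,0,0,0.04,0,0,0,-0.02,0.035,0.06,0,0.004,-0.034,0.02,0.06,0,0.005,-0.038,0.01,0.09,0,0.005,-0.038,0,0.09,0,0.005,-0.038,0,0.09,0,0.005,-0.038,0,0.09,0,0.005,-0.038,0,0.09,0]'

```text
time: 5.37
position: [0.6149, -0.102, 0.1584]
tcp_rot: [0.124, -3.137, 0.0]
wrist_force: [1.5, -0.3, -1.2]
gripper_width: 0.0356
```

drive_tool --motion '[0.003,-0.03,0,0.09,0,0,-0.01,0,0.063,0,0,0,0,0,0,0,0,0,0,0,0,0,0,0,0,0,0,0,0,0,0,0,0,0,0,0,0,0,0,0,0,0,0,0,0,0,0,0,0,0]'

```text
time: 6.2
position: [0.619, -0.1394, 0.1584]
tcp_rot: [-0.358, 3.121, -0.0]
wrist_force: [0.0, -0.0, -0.4]
gripper_width: 0.0354
```

```bash
python3 m2.py b4.png nest_bar_pocket nest_bar_lip nest_dart_pocket nest_dart_lip
```

```text
tcp [ 0.619  -0.1396  0.1583] jaw 103.08
nest_bar_pocket [156.7 319. ] 0.89 [ 0.561  -0.1519]
nest_bar_pocket [131.1 507.1] 0.33 [ 0.5049 -0.0027]
nest_bar_lip [123.1 319.7] 0.81 [ 0.5359 -0.1573]
nest_dart_pocket [315.9 121.3] 0.64 [ 0.7525 -0.3061]
nest_dart_pocket [125.2 139.1] 0.55 [ 0.5701 -0.3041]
nest_dart_lip [ 91.  116.6] 0.96 [ 0.548  -0.3086]
nest_dart_lip [307.9 111.1] 0.76 [ 0.728  -0.3016]
```

View pics/b4.png

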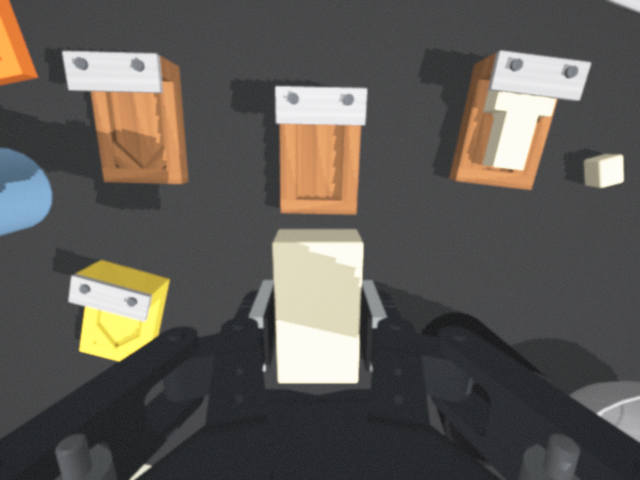

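```bash
python3 -c "
import cv2;im=cv2.imread('pics/b4.png');cv2.imwrite('pics/b4z.png',cv2.resize(im[75:240,255:385],None,fx=4.5,fy=3.6,interpolation=2));cv2.imwrite('pics/b4d.png',cv2.resize(im[40:200,50:205],None,fx=3.75,fy=3.75,interpolation=2))"
```

```text
(no output)
```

View pics/b4z.png

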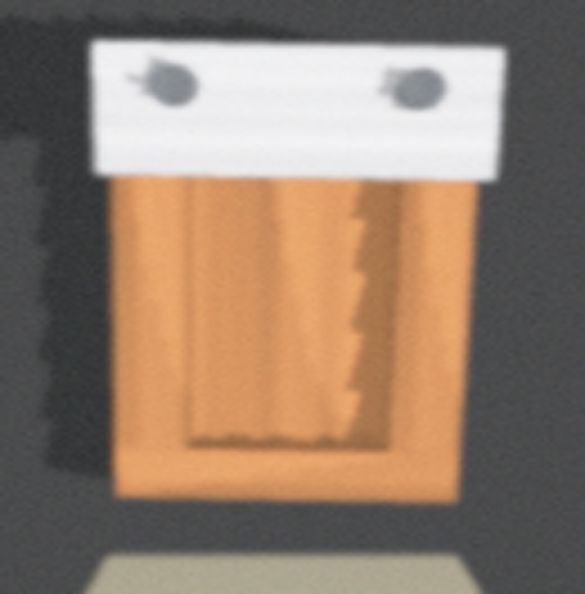

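View pics/b4d.png

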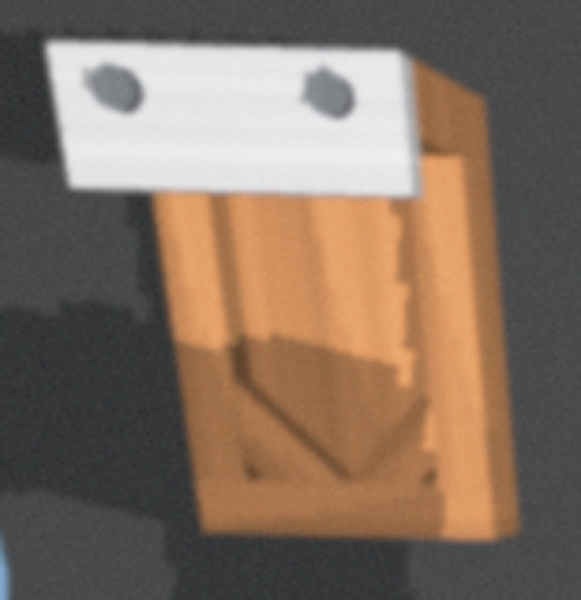

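```bash
cat > fit.py <<'E'
from h import *
from scipy.optimize import least_squares
def fit(cal,obs,x0):
    # obs list of (nx,ny,z,row,col) ; None coordinate rows not used
    def P(p,o): 
        c,s=np.cos(p[2]),np.sin(p[2]); return [p[0]+c*o[0]-s*o[1],p[1]+s*o[0]+c*o[1],o[2]]
    def res(p):
        e=[]
        for o in obs:
            q=proj(cal,P(p,o)); e+= [q[0]-o[3],q[1]-o[4]]
        return np.array(e)
    r=least_squares(res,x0,loss='soft_l1'); print('pose',r.x[:2].round(4),np.degrees(r.x[2]).round(2)); print(res(r.x).round(1).reshape(-1,2).tolist()); return r.x
E
python3 - <<'E'
from fit import *
cal=get_calibration('wrist')
z=lambda u,v:(75+v/3.6,255+u/4.5)
mm=.001
obs=[(36*mm,-19.5*mm,.015,*z(188,448)),(36*mm,19.5*mm,.015,*z(388,450)),(-25*mm,-33*mm,.040,*z(95,176)),(-25*mm,33*mm,.040,*z(497,181)),(-50*mm,-33*mm,.04,*z(90,41)),(-50*mm,33*mm,.04,*z(505,47)),(49*mm,-33*mm,.015,*z(115,497)),(49*mm,33*mm,.015,*z(459,500))]
p=fit(cal,obs,[.556,-.153,.23])
z=lambda u,v:(40+v/3.75,50+u/3.75)
obs=[(34*mm,0,.015,*z(348,482)),(-23*mm,-33*mm,.040,*z(70,187)),(-23*mm,33*mm,.040,*z(417,195)),(-48*mm,-33*mm,.04,*z(45,42)),(-48*mm,33*mm,.04,*z(403,52)),(47*mm,-33*mm,.015,*z(202,533)),(47*mm,33*mm,.015,*z(497,541))]
p2=fit(cal,obs,[.565,-.30,.23])
s=sensors.state(); print(s['position'])
# held stone top corners
a=np.radians(13.08); t=s['position']
for px in [(241,273),(241,362),(383,277),(383,358)]:
    w=at_z(cal,px,t[2]+.0175)-t; print(px,(w[0]*np.cos(a)+w[1]*np.sin(a)).round(4),(-w[0]*np.sin(a)+w[1]*np.cos(a)).round(4))
E
```

```text
pose [ 0.5608 -0.1518] 12.14
[[0.1, -0.3], [0.2, 0.4], [-0.9, 0.1], [-0.9, -0.4], [0.0, 0.6], [-0.1, -0.3], [1.0, 0.6], [1.3, -0.6]]
pose [ 0.5705 -0.3028] 11.61
[[-0.0, -1.0], [-0.4, 0.5], [-0.1, -0.6], [-0.3, 0.9], [-0.3, -0.5], [0.9, 0.9], [0.7, -0.2]]
[ 0.61892869 -0.14000295  0.15829258]
(241, 273) -0.0329 -0.0179
(241, 362) -0.0329 0.0169
(383, 277) 0.0329 -0.0186
(383, 358) 0.033 0.0175
```

drive_tool --motion '[-0.0227,-0.0044,0,-0.0165,0,-0.0228,-0.0044,0,0,0,0,0,-0.03,0,0,0,0,-0.038,0,0,0,0,-0.035,0,0,0,0,-0.02,0,0,0,0,0,0,0,0,0,0,0,0,0,0,0,0,0,0,0,0,0,0]'

```text
time: 7.28
position: [0.5753, -0.1491, 0.0374]
tcp_rot: [-0.331, 3.12, -0.002]
wrist_force: [-0.3, -0.4, -0.3]
gripper_width: 0.0355
```

```bash
python3 m2.py b5.png
python3 - <<'E'
from h import *
save(capture('side')[190:260,290:400].repeat(6,0).repeat(6,1),'b5s.png')
E
```

```text
tcp [ 0.5751 -0.1491  0.0374] jaw 102.11
```

View pics/b5.png

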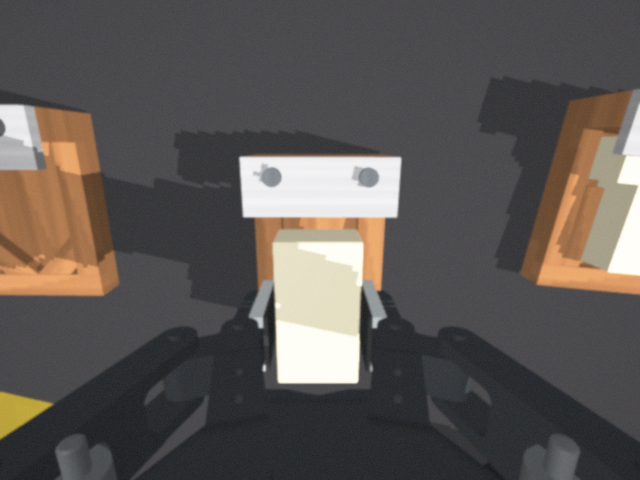

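View pics/b5s.png

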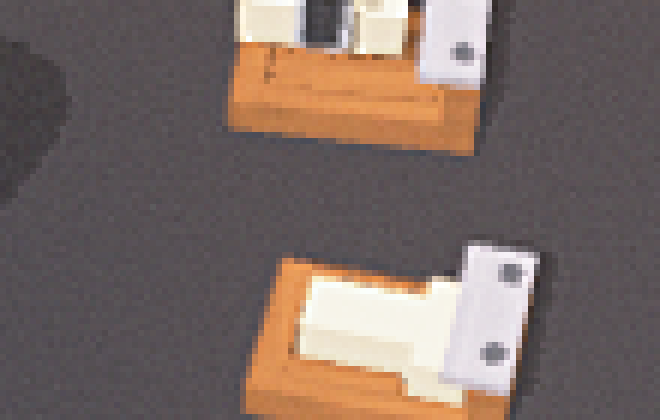

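```bash
python3 -c "
import cv2;im=cv2.imread('pics/b5.png');cv2.imwrite('pics/b5z.png',cv2.resize(im[145:305,225:415],None,fx=4,fy=3.6,interpolation=2))"
```

```text
(no output)
```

View pics/b5z.png

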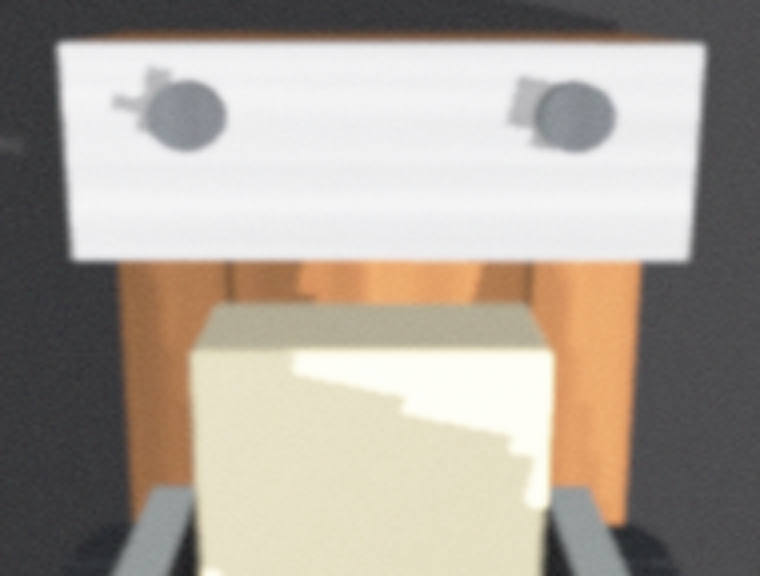

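drive_tool --motion '[-0.0037,0.0002,0,0,0,0,0,0,0,0,0,0,-0.008,0,0,0,0,-0.006,0,0,0,0,-0.003,0,0,0,0,-0.001,0,0,0,0,-0.001,0,0,0,0,-0.001,0,0,0,0,0,0,0,0,0,0,0,0]' --force 20

```text
time: 8.22
position: [0.5683, -0.1488, 0.0164]
tcp_rot: [0.331, -3.121, 0.0]
wrist_force: [-5.5, 0.0, 12.4]
gripper_width: 0.035
```

```bash
python3 m2.py b6.png; python3 -c "
import cv2;im=cv2.imread('pics/b6.png');cv2.imwrite('pics/b6z.png',cv2.resize(im[145:400,225:415],None,fx=3.2,fy=2.3,interpolation=2))"
```

```text
tcp [ 0.5684 -0.1489  0.0165] jaw 102.09
```

View pics/b6z.png

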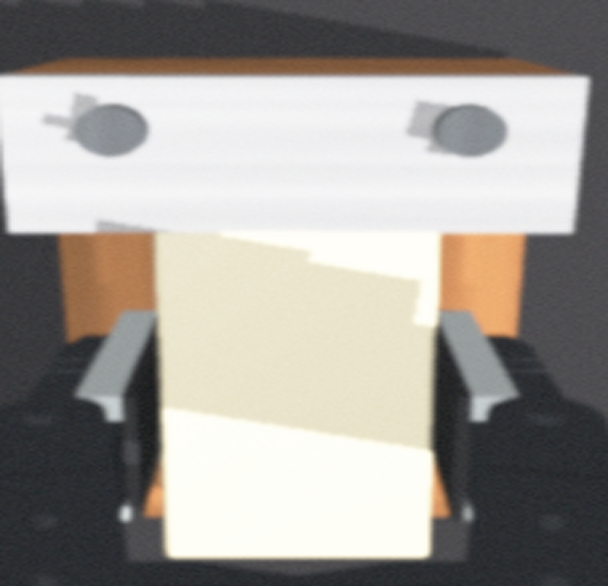

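Run:
```python
from h import *
save(cv2.resize(capture('side')[150:230,300:410],None,fx=7,fy=7,interpolation=2),'b6s.png')
print(sensors.state()['wrist_force'])
```

```text
[-6.4481981   0.30527509 11.7904422 ]
```

View pics/b6s.png

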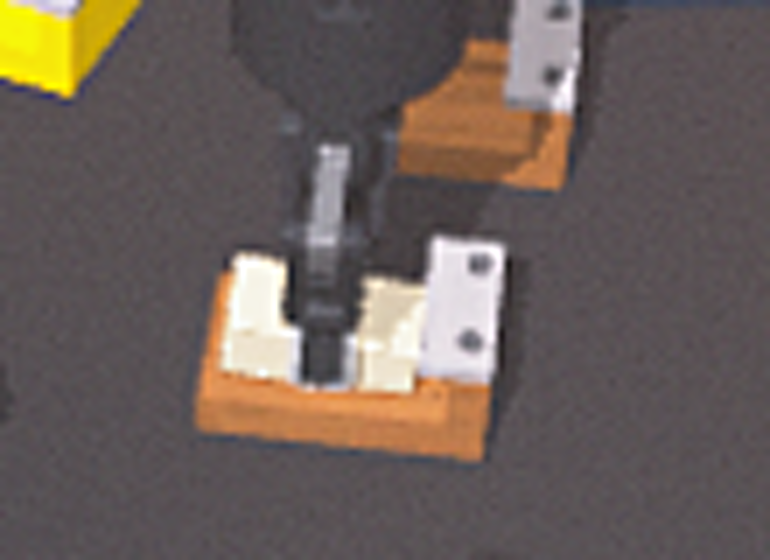

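drive_tool --motion '[-0.001,-0.0002,0,0,0,-0.001,-0.0002,0,0,0,-0.001,-0.0002,0,0,0,-0.001,-0.0002,0,0,0,-0.001,-0.0002,0,0,0,0,0,0,0,0,0,0,0,0,0,0,0,0,0,0,0,0,0,0,0,0,0,0,0,0]'

```text
time: 9.15
position: [0.5676, -0.1491, 0.0163]
tcp_rot: [-0.332, 3.118, -0.001]
wrist_force: [3.1, 1.6, 6.1]
gripper_width: 0.0356
```

```bash
python3 m2.py b7.png; python3 -c "
import cv2;im=cv2.imread('pics/b7.png');cv2.imwrite('pics/b7z.png',cv2.resize(im[145:400,225:415],None,fx=3.2,fy=2.3,interpolation=2))"
python3 - <<'E'
from h import *
save(cv2.resize(capture('side')[150:230,300:410],None,fx=7,fy=7,interpolation=2),'b7s.png')
print(sensors.state()['wrist_force'])
E
```

```text
tcp [ 0.5676 -0.1491  0.0163] jaw 102.15
[4.02176366 1.41828519 5.63019345]
```

View pics/b7z.png

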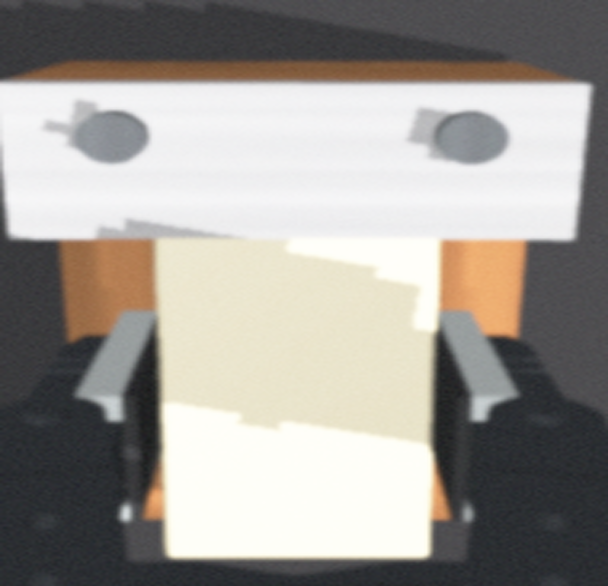

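View pics/b7s.png

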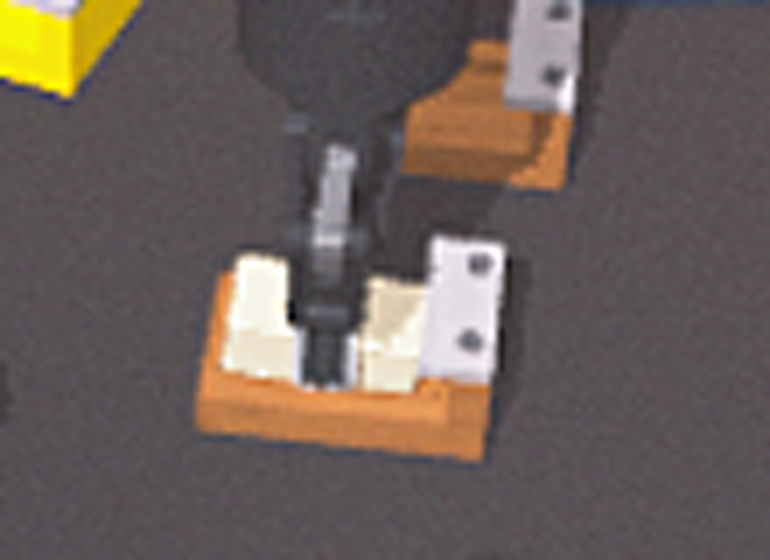

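Run:
```python
from h import *
for f in ['b4','b5','b6','b7']:
    g=cv2.GaussianBlur(cv2.imread(f'pics/{f}.png').astype(float).mean(2),(3,5),0)
    out=[]
    for r in (255,262,350,360,370,378):
        d=np.diff(g[r])
        def sub(i,s):
            w=s*d[i-2:i+3]; w=np.clip(w,0,None); return (np.arange(i-2,i+3)*w).sum()/w.sum()+.5
        a=264+np.argmax(d[264:290]); b=346+np.argmin(d[346:372])
        out.append((r,round(sub(a,1),1),round(sub(b,-1),1),round(sub(b,-1)-sub(a,1),1)))
    c=np.diff(g[:,318]); print(f,out,'far end row',375+np.argmin(c[375:395]))
```

```text
b4 [(255, np.float64(272.3), np.float64(362.9), np.float64(90.6)), (262, np.float64(272.6), np.float64(362.6), np.float64(89.9)), (350, np.float64(275.7), np.float64(359.3), np.float64(83.6)), (360, np.float64(276.4), np.float64(358.8), np.float64(82.4)), (370, np.float64(276.7), np.float64(358.2), np.float64(81.5)), (378, np.float64(277.2), np.float64(358.1), np.float64(81.0))] far end row 382
b5 [(255, np.float64(272.4), np.float64(362.8), np.float64(90.4)), (262, np.float64(272.8), np.float64(362.4), np.float64(89.7)), (350, np.float64(275.6), np.float64(359.4), np.float64(83.8)), (360, np.float64(276.4), np.float64(358.9), np.float64(82.5)), (370, np.float64(276.7), np.float64(358.3), np.float64(81.6)), (378, np.float64(276.9), np.float64(358.2), np.float64(81.3))] far end row 382
b6 [(255, np.float64(272.9), np.float64(362.1), np.float64(89.2)), (262, np.float64(273.2), np.float64(362.1), np.float64(88.9)), (350, np.float64(275.1), np.float64(360.7), np.float64(85.5)), (360, np.float64(271.2), np.float64(363.2), np.float64(92.0)), (370, np.float64(275.8), np.float64(359.3), np.float64(83.5)), (378, np.float64(275.9), np.float64(359.2), np.float64(83.3))] far end row 387
b7 [(255, np.float64(272.9), np.float64(362.2), np.float64(89.3)), (262, np.float64(272.9), np.float64(362.1), np.float64(89.2)), (350, np.float64(275.2), np.float64(360.6), np.float64(85.5)), (360, np.float64(271.2), np.float64(363.2), np.float64(91.9)), (370, np.float64(275.9), np.float64(359.3), np.float64(83.4)), (378, np.float64(275.9), np.float64(359.2), np.float64(83.3))] far end row 387
```

drive_tool --motion '[-0.001,-0.0002,0,0,0,-0.001,-0.0002,0,0,0,-0.001,-0.0002,0,0,0,-0.001,-0.0002,0,0,0,0,0,0,0,0,0,0,0,0,0,0,0,0,0,0,0,0,0,0,0,0,0,0,0,0,0,0,0,0,0]'

```text
time: 10.08
position: [0.5596, -0.1504, 0.0145]
tcp_rot: [0.331, -3.122, -0.001]
wrist_force: [0.1, 0.9, -1.1]
gripper_width: 0.0354
```

```bash
python3 m2.py b8.png; python3 -c "
import cv2;im=cv2.imread('pics/b8.png');cv2.imwrite('pics/b8z.png',cv2.resize(im[145:400,225:415],None,fx=3.2,fy=2.3,interpolation=2))"
```

```text
tcp [ 0.56   -0.1503  0.0147] jaw 102.1
```

View pics/b8z.png

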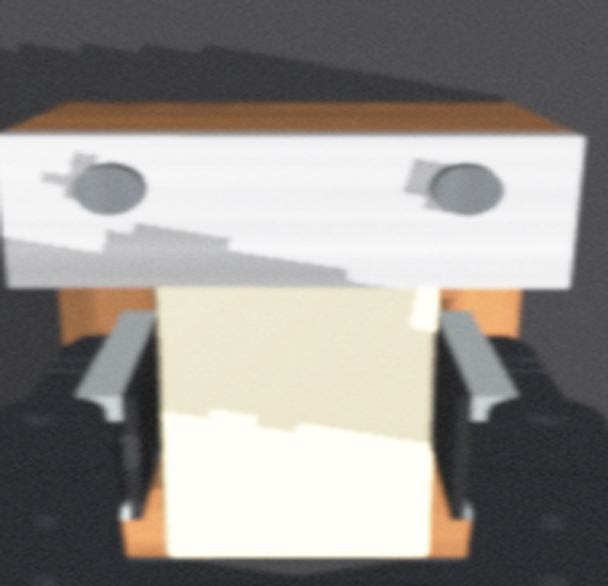

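drive_tool --motion '[0,0,0,0,0.55,0,0,0,0,0.55,0,0,0,0,0.6,0,0,0,0,0.6,0,0,0.01,0,0.6,0,0,0.03,0,0.6,0.01,0,0.03,0,0.6,0.01,0,0.015,0,0.6,0,0,0,0,0.6,0,0,0,0,0.6]'

```text
time: 10.97
position: [0.5815, -0.1503, 0.1017]
tcp_rot: [-0.332, 3.121, -0.001]
wrist_force: [-0.4, -0.2, -1.3]
gripper_width: 0.0511
```

```bash
python3 m2.py b9.png; python3 -c "
import cv2;im=cv2.imread('pics/b9.png');cv2.imwrite('pics/b9z.png',cv2.resize(im[100:340,225:415],None,fx=3.2,fy=2.4,interpolation=2))"
python3 - <<'E'
from h import *
save(cv2.resize(capture('side')[150:230,300:410],None,fx=7,fy=7,interpolation=2),'b9s.png')
E
```

```text
tcp [ 0.5798 -0.1502  0.1002] jaw 102.11
```

View pics/b9z.png

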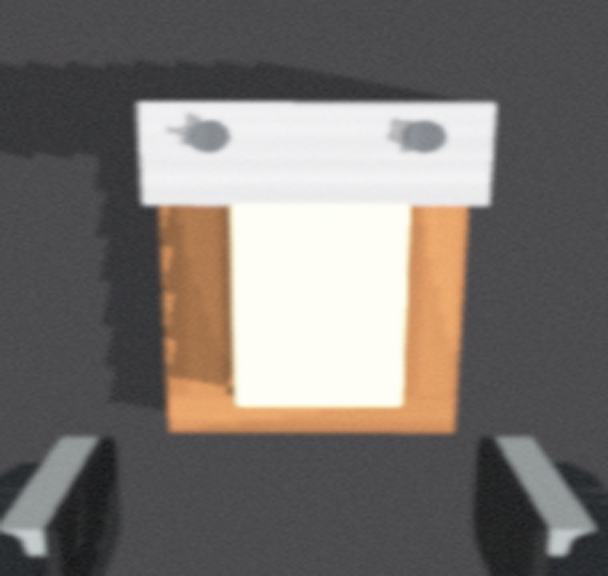

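View pics/b9s.png

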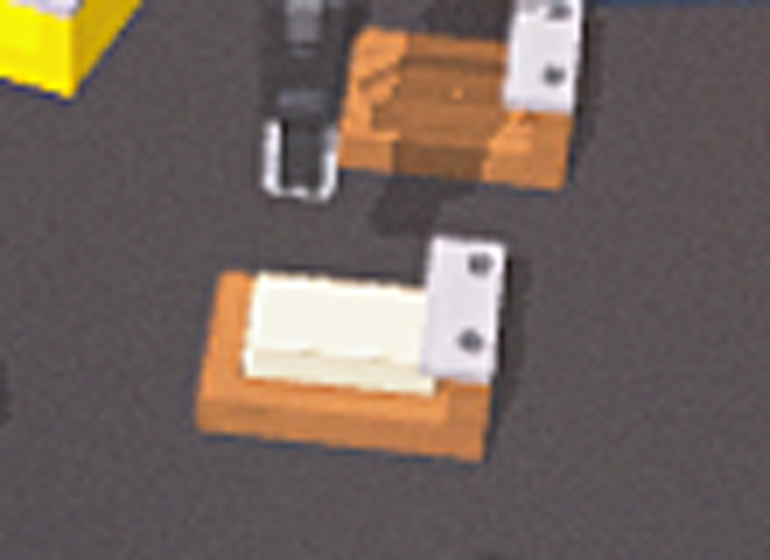

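Run:
```python
from h import *
cal=get_calibration('wrist')
g=cv2.GaussianBlur(cv2.imread('pics/b9.png').astype(float).mean(2),(3,3),0)
for r in (192,200,220,240,250,262,266):
    d=np.diff(g[r]); a=285+np.argmax(d[285:310]); b=340+np.argmin(d[340:365])
    def sub(i,s):
        w=np.clip(s*d[i-2:i+3],0,None); return (np.arange(i-2,i+3)*w).sum()/w.sum()+.5
    A,B=sub(a,1),sub(b,-1)
    for z in (.030,.036): print(r,round(A,1),round(B,1),z,np.round(1000*np.linalg.norm(at_z(cal,(r,A),z)-at_z(cal,(r,B),z)),1),end=' ')
    print()
c=np.diff(g[:,318]); print('far row',260+np.argmin(c[260:285]),(at_z(cal,(260+np.argmin(c[260:285])+.5,318),.03)-np.array([.5608,-.1518,0])).round(4))
```

```text
192 296.5 352.8 0.03 35.9 192 296.5 352.8 0.036 34.9 
200 296.6 352.5 0.03 35.9 200 296.6 352.5 0.036 34.8 
220 296.9 351.9 0.03 35.9 220 296.9 351.9 0.036 34.9 
240 297.3 351.2 0.03 35.8 240 297.3 351.2 0.036 34.8 
250 297.4 350.9 0.03 35.8 250 297.4 350.9 0.036 34.8 
262 297.9 350.7 0.03 35.7 262 297.9 350.7 0.036 34.7 
266 297.9 350.6 0.03 35.7 266 297.9 350.6 0.036 34.7 
far row 269 [0.0303 0.0041 0.03  ]
```

drive_tool --motion '[-0.0163,0.034,0.01,0.089,1,-0.0163,0.034,0.01,0.089,1,-0.0163,0.034,0.01,0.089,1,-0.0163,0.034,0.01,0.089,1,-0.0163,0.034,0.01,0.089,1,-0.0163,0.034,0.01,0.089,1,-0.0163,0.034,0.01,0.089,1,-0.0163,0.034,0.01,0.089,1,-0.0163,0.034,0,0.089,1,-0.0163,0.034,0,0.089,1]' --force 20

```text
time: 11.9
position: [0.4158, 0.1902, 0.1797]
tcp_rot: [1.648, -2.672, 0.0]
wrist_force: [0.6, 0.5, -0.3]
gripper_width: 0.0855
```

drive_tool --motion '[0,0,0,0,1,0,0,0,0,1,0,0,0,0,1,0,0,0,0,1,0,0,0,0,1,0,0,0,0,1,0,0,0,0,1,0,0,0,0,1,0,0,0,0,1,0,0,0,0,1]'

```text
time: 12.73
position: [0.4178, 0.1896, 0.1803]
tcp_rot: [1.643, -2.677, 0.0]
wrist_force: [-0.3, 1.0, -0.1]
gripper_width: 0.0853
```

```bash
python3 m2.py c1.png dart_mid
```

```text
tcp [0.4178 0.1896 0.1803] jaw 153.09
dart_mid [216.4 315.6] 0.84 [0.4177 0.1859]
dart_mid 0.88 [292.6, 189.3, 46.0, 68.1] ((420.6941223144531, 191.13455200195312), (64.57351684570312, 41.269535064697266), 61.54981231689453) [[422.1000061035156, 153.6999969482422], [444.5, 191.8000030517578], [434.70001220703125, 220.1999969482422], [408.5, 210.10000610351562], [389.5, 175.39999389648438]]
```

View pics/c1.png

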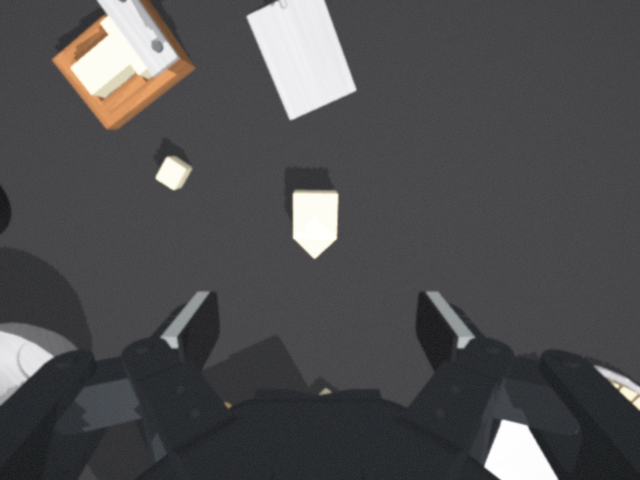

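Run:
```python
from h import *
cal=get_calibration('wrist')
g=cv2.GaussianBlur(cv2.imread('pics/c1.png').astype(float).mean(2),(3,3),0)
L=[];Q=[]
for r in range(196,236,4):
    d=np.diff(g[r]); a=285+np.argmax(d[285:302]); b=330+np.argmin(d[330:345])
    sub=lambda i,s:(np.arange(i-2,i+3)*np.clip(s*d[i-2:i+3],0,None)).sum()/np.clip(s*d[i-2:i+3],0,None).sum()+.5
    L.append(at_z(cal,(r,sub(a,1)),.022)); Q.append(at_z(cal,(r,sub(b,-1)),.022))
L=np.array(L);Q=np.array(Q)
for S in (L,Q): v=S[-1]-S[0]; p=np.polyfit(S[:,1],S[:,0],1); print('axis',90-np.degrees(np.arctan(p[0])))
print('width',np.linalg.norm((L-Q),axis=1).round(4))
T=at_z(cal,(258,315),.022); S=at_z(cal,(191,315.5),.022); v=T-S; print(T,S,np.linalg.norm(v),np.degrees(np.arctan2(v[1],v[0])))
C=((L+Q)/2); print(C[0],C[-1])
a=np.radians(63); x=np.array([np.cos(a),np.sin(a),0]); print('dart_mid from tip',T-.041*x)
```

```text
axis 62.27405939402677
axis 62.2047728426851
width [0.0412 0.0413 0.0413 0.0413 0.0412 0.0413 0.0411 0.0413 0.0412 0.0413]
[0.43546167 0.21993021 0.022     ] [0.40594981 0.16305871 0.022     ] 0.06407275481012575 62.574222574152884
[0.40838204 0.16691264 0.022     ] [0.42413123 0.19682961 0.022     ]
dart_mid from tip [0.41684806 0.18339895 0.022     ]
```

drive_tool --motion '[-0.0008,-0.005,0,-0.014,1,0,0,-0.035,0,1,0,0,-0.037,0,1,0,0,-0.037,0,1,0,0,-0.03,0,1,0,0,-0.02,0,1,0,0,-0.01,0,1,0,0,0,0,1,0,0,0,0,1,0,0,0,0,1]'

```text
time: 13.72
position: [0.4175, 0.1848, 0.012]
tcp_rot: [-1.624, 2.688, -0.0]
wrist_force: [-1.3, 0.1, -0.4]
gripper_width: 0.0854
```

```bash
python3 m2.py c2.png dart_mid
```

```text
tcp [0.4177 0.1849 0.0123] jaw 152.28
dart_mid [294.5 315.2] 0.76 [0.4178 0.1829]
dart_mid 0.79 [270.8, 243.9, 95.3, 136.4] ((419.94366455078125, 188.58409118652344), (67.71854400634766, 40.61946487426758), 62.52564239501953) [[419.1000061035156, 151.3000030517578], [444.6000061035156, 192.5], [435.20001220703125, 218.8000030517578], [409.3999938964844, 211.0], [389.6000061035156, 172.8000030517578], [391.3999938964844, 165.89999389648438]]
dart_mid 0.62 [2.1, 0.0, 37.3, 33.5] ((457.92694091796875, 33.50278854370117), (18.57304573059082, 7.353245735168457), 6.589157581329346) [[466.79998779296875, 37.900001525878906], [448.29998779296875, 35.900001525878906], [459.6000061035156, 30.0]]
```

View pics/c2.png

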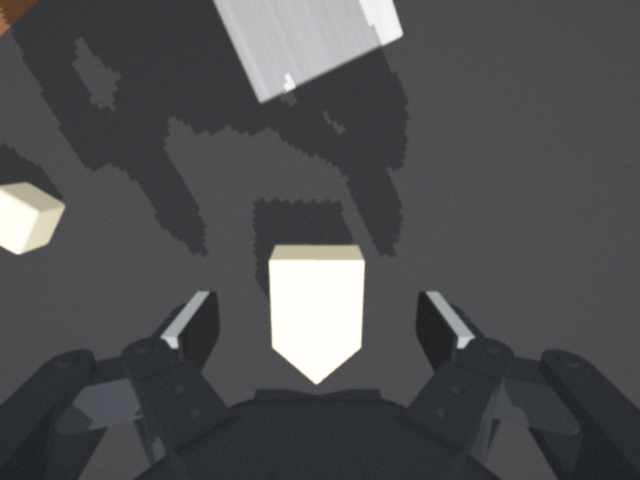

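Well centred (stone axis at column ~317, between the pads). Down another 6 mm and close at 20 N.

drive_tool --motion '[0,0,-0.006,0,1,0,0,0,0,1,0,0,0,0,0,0,0,0,0,0,0,0,0,0,0,0,0,0,0,0,0,0,0,0,0,0,0,0,0,0,0,0,0,0,0,0,0,0,0,0]' --force 25

```text
time: 14.7
position: [0.4171, 0.1847, 0.0055]
tcp_rot: [-1.625, 2.688, -0.0]
wrist_force: [-1.1, -0.1, 4.8]
gripper_width: 0.0397
```

drive_tool --motion '[0,0,0.01,0,0,0,0,0.04,0,0,0,0,0.04,0,0,0.006,-0.025,0.03,-0.05,0,0.012,-0.034,0.02,-0.08,0,0.015,-0.036,0.01,-0.09,0,0.015,-0.037,0,-0.09,0,0.015,-0.037,0,-0.09,0,0.015,-0.037,0,-0.09,0,0.015,-0.037,0,-0.09,0]'

```text
time: 15.53
position: [0.5096, -0.0603, 0.1549]
tcp_rot: [0.781, -3.042, -0.001]
wrist_force: [1.4, 0.9, -1.0]
gripper_width: 0.0394
```

Run:
```python
from h import *
for c in('top','side'):
    cal=get_calibration(c); capture(c)
    for r in mark_of(c,'bottle')[:1]: print(c,r['pixel'],r['conf'],at_z(cal,r['pixel'],0)[:2])
```

```text
top [193.7, 474.0] 0.88 [ 0.66062668 -0.41650773]
side [137.8, 349.8] 0.91 [ 0.64107281 -0.41455554]
```

drive_tool --motion '[0.016,-0.0325,0,-0.0436,0,0.016,-0.0325,0,-0.0436,0,0.016,-0.0325,0,-0.0436,0,0.016,-0.0325,0,-0.0436,0,0.016,-0.0325,0,-0.0436,0,0.016,-0.0325,0,-0.0436,0,0.015,-0.03,0,-0.0434,0,0,0,0,0,0,0,0,0,0,0,0,0,0,0,0]'

```text
time: 16.57
position: [0.6207, -0.2802, 0.1541]
tcp_rot: [0.322, -3.123, -0.006]
wrist_force: [-0.1, 0.3, -0.3]
gripper_width: 0.0393
```

```bash
python3 m2.py c3.png nest_dart_pocket nest_dart_lip;  python3 -c "
import cv2;im=cv2.imread('pics/c3.png');cv2.imwrite('pics/c3z.png',cv2.resize(im[70:240,250:390],None,fx=4.5,fy=3.5,interpolation=2))"
```

```text
tcp [ 0.6209 -0.2797  0.1546] jaw 101.84
nest_dart_pocket [165.3 302. ] 0.98 [ 0.5719 -0.3036]
nest_dart_pocket [345.8 264.8] 0.91 [ 0.7514 -0.3061]
nest_dart_lip [131.3 300.4] 0.96 [ 0.5459 -0.3088]
nest_dart_lip [343.2 271. ] 0.81 [ 0.7291 -0.3001]
```

View pics/c3.png

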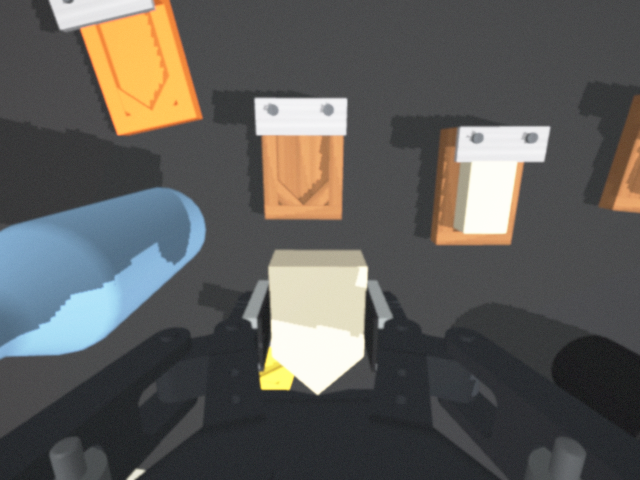

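View pics/c3z.png

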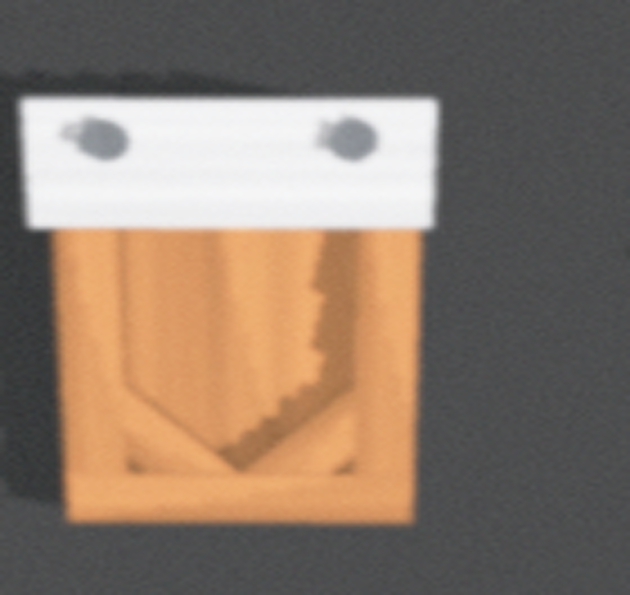

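Run:
```python
from fit import *
cal=get_calibration('wrist'); mm=.001
z=lambda u,v:(70+v/3.5,250+u/4.5)
obs=[(34*mm,0,.015,*z(238,468)),(-23*mm,-33*mm,.040,*z(30,228)),(-23*mm,33*mm,.040,*z(434,228)),(-48*mm,-33*mm,.04,*z(21,99)),(-48*mm,33*mm,.04,*z(438,99)),(47*mm,-33*mm,.015,*z(68,521)),(47*mm,33*mm,.015,*z(414,521)),(12.5*mm,-21.5*mm,.015,*z(126,385)),(12.5*mm,21.5*mm,.015,*z(355,385))]
p=fit(cal,obs,[.57,-.30,.2])
s=sensors.state(); t=s['position']; a=np.radians(11.84)
for px in [(265,270),(265,367),(393,318),(352,363),(352,272.5)]:
    w=at_z(cal,px,t[2]+.0165)-t; print(px,(w[0]*np.cos(a)+w[1]*np.sin(a)).round(4),(-w[0]*np.sin(a)+w[1]*np.cos(a)).round(4))
w=t-[p[0],p[1],0]; c,sn=np.cos(p[2]),np.sin(p[2]); print('tcp in nest',w[0]*c+w[1]*sn,-w[0]*sn+w[1]*c)
```

```text
pose [ 0.5712 -0.3031] 11.7
[[1.2, 0.6], [-0.6, 0.2], [-0.5, -0.4], [-0.1, 0.6], [0.1, -0.5], [0.8, 0.6], [0.8, -0.5], [-0.4, -0.3], [-0.4, -0.1]]
(265, 270) -0.0226 -0.0197
(265, 367) -0.0225 0.0194
(393, 318) 0.0392 -0.0003
(352, 363) 0.0178 0.0193
(352, 272.5) 0.0177 -0.0202
tcp in nest 0.05340176799273735 0.012119396722053422
```

drive_tool --motion '[-0.0227,-0.0107,0,-0.002,0,-0.0228,-0.0107,0,0,0,0,0,-0.03,0,0,0,0,-0.035,0,0,0,0,-0.033,0,0,0,0,-0.02,0,0,0,0,0,0,0,0,0,0,0,0,0,0,0,0,0,0,0,0,0,0]'

```text
time: 17.55
position: [0.5773, -0.3051, 0.0399]
tcp_rot: [-0.315, 3.122, -0.004]
wrist_force: [0.2, -0.4, -0.9]
gripper_width: 0.0396
```

```bash
python3 m2.py c4.png;  python3 -c "
import cv2;im=cv2.imread('pics/c4.png');cv2.imwrite('pics/c4z.png',cv2.resize(im[145:345,225:415],None,fx=4,fy=3,interpolation=2))"
```

```text
tcp [ 0.5771 -0.3052  0.0398] jaw 101.5
```

View pics/c4z.png

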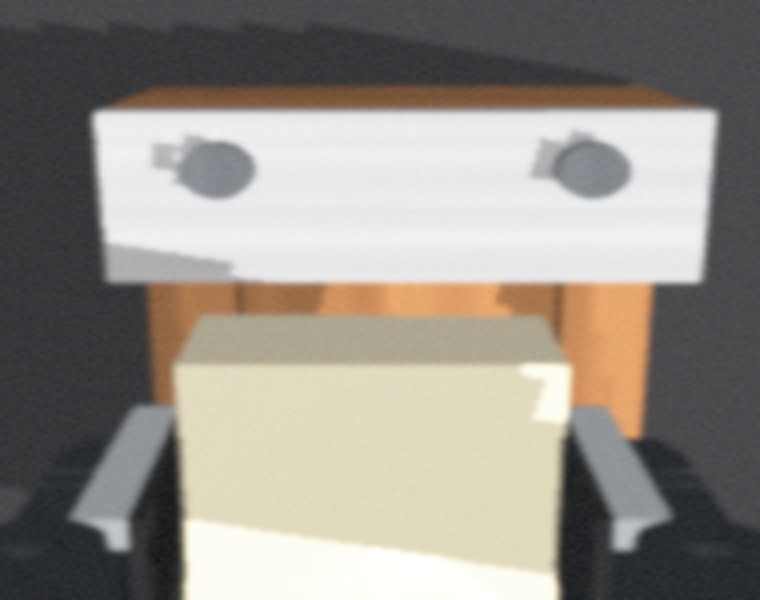

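drive_tool --motion '[-0.0036,0.0028,0,0,0,0,0,0,0,0,0,0,0,0,0,0,0,-0.009,0,0,0,0,-0.007,0,0,0,0,0,0,0,0,0,0,0,0,0,0,0,0,0,0,0,0,0,0,0,0,0,0,0]' --force 20

```text
time: 18.43
position: [0.5717, -0.3018, 0.0211]
tcp_rot: [0.314, -3.125, -0.0]
wrist_force: [-0.9, -0.7, -1.5]
gripper_width: 0.0394
```

```bash
python3 m2.py c5.png;  python3 -c "
import cv2;im=cv2.imread('pics/c5.png');cv2.imwrite('pics/c5z.png',cv2.resize(im[145:345,225:415],None,fx=4,fy=3,interpolation=2))"
```

```text
tcp [ 0.5718 -0.3018  0.0212] jaw 101.48
```

View pics/c5z.png

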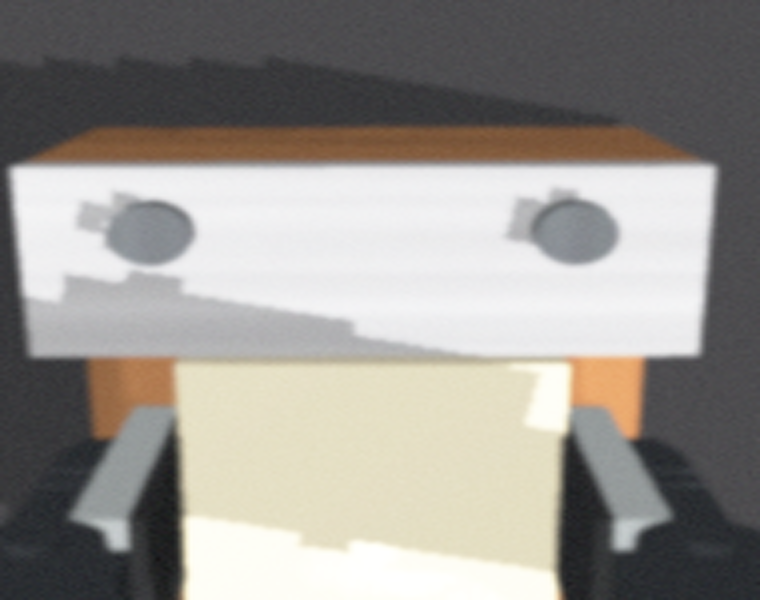

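drive_tool --motion '[0.0006,-0.0008,0,0,0,0,0,0,0,0,0,0,-0.001,0,0,0,0,-0.001,0,0,0,0,-0.001,0,0,0,0,-0.001,0,0,0,0,-0.001,0,0,0,0,-0.001,0,0,0,0,0,0,0,0,0,0,0,0]'

```text
time: 19.32
position: [0.5724, -0.303, 0.019]
tcp_rot: [-0.313, 3.126, -0.001]
wrist_force: [-6.5, 2.6, 17.4]
gripper_width: 0.0396
```

```bash
cat > wd.py <<'E'
import sys
from h import *
for f in sys.argv[1:]:
    g=cv2.GaussianBlur(cv2.imread(f'pics/{f}.png').astype(float).mean(2),(3,5),0); out=[]
    for r in (275,285,340,345):
        d=np.diff(g[r]); a=262+np.argmax(d[262:285]); b=350+np.argmin(d[350:374])
        sub=lambda i,s:(np.arange(i-2,i+3)*np.clip(s*d[i-2:i+3],0,None)).sum()/np.clip(s*d[i-2:i+3],0,None).sum()+.5
        out.append((r,round(float(sub(a,1)),1),round(float(sub(b,-1)),1),round(float(sub(b,-1)-sub(a,1)),1)))
    c=np.diff(g[:,318]); print(f,out,'tip row',380+np.argmin(c[380:405]))
E
python3 m2.py c6.png; python3 wd.py c3 c5 c6
python3 - <<'E'
import cv2;im=cv2.imread('pics/c6.png');cv2.imwrite('pics/c6z.png',cv2.resize(im[145:405,225:415],None,fx=3.6,fy=2.3,interpolation=2))
E
```

```text
tcp [ 0.5723 -0.303   0.019 ] jaw 101.45
c3 [(275, 268.2, 367.2, 99.0), (285, 269.3, 366.3, 97.0), (340, 270.2, 364.3, 94.1), (345, 269.3, 364.3, 95.0)] tip row 394
c5 [(275, 268.4, 367.0, 98.6), (285, 269.4, 366.3, 96.8), (340, 270.3, 364.3, 94.0), (345, 270.2, 364.7, 94.5)] tip row 394
c6 [(275, 268.3, 367.1, 98.7), (285, 269.4, 366.2, 96.7), (340, 270.2, 364.4, 94.1), (345, 270.1, 364.8, 94.7)] tip row 395
```

View pics/c6z.png

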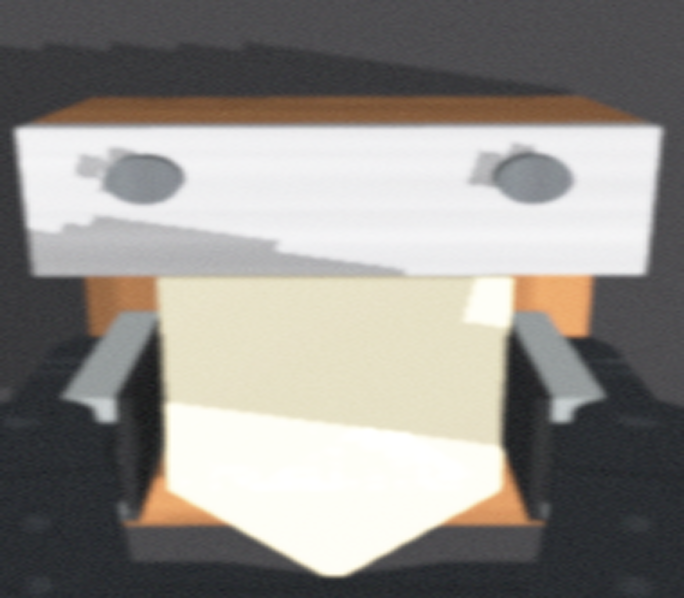

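drive_tool --motion '[0,0,0.003,0,0,0,0,0,0,0,0,0,0,0,0.55,0,0,0,0,0.55,0,0,0,0,0.55,0,0,0,0,0.55,0,0,0,0,0.55,0,0,0,0,0.55,0,0,0,0,0.55,0,0,0,0,0.55]'

```text
time: 20.2
position: [0.5724, -0.3027, 0.0182]
tcp_rot: [0.314, -3.126, 0.0]
wrist_force: [0.0, -0.1, 0.4]
gripper_width: 0.0466
```

```bash
python3 m2.py c7.png; python3 wd.py c6 c7
python3 - <<'E'
from h import *
im=cv2.imread('pics/c7.png');cv2.imwrite('pics/c7z.png',cv2.resize(im[145:405,225:415],None,fx=3.6,fy=2.3,interpolation=2))
save(cv2.resize(capture('side')[115:195,320:420],None,fx=7,fy=7,interpolation=2),'c7s.png')
E
```

```text
tcp [ 0.5725 -0.3027  0.0183] jaw 101.48
c6 [(275, 268.3, 367.1, 98.7), (285, 269.4, 366.2, 96.7), (340, 270.2, 364.4, 94.1), (345, 270.1, 364.8, 94.7)] tip row 395
c7 [(275, 268.5, 364.9, 96.4), (285, 268.2, 364.5, 96.2), (340, 269.2, 373.2, 104.0), (345, 269.2, 364.1, 94.9)] tip row 395
```

View pics/c7z.png

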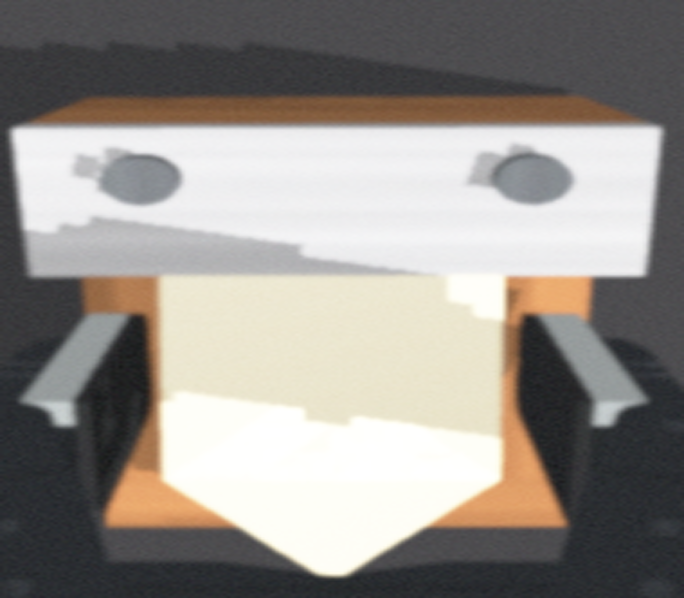

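View pics/c7s.png

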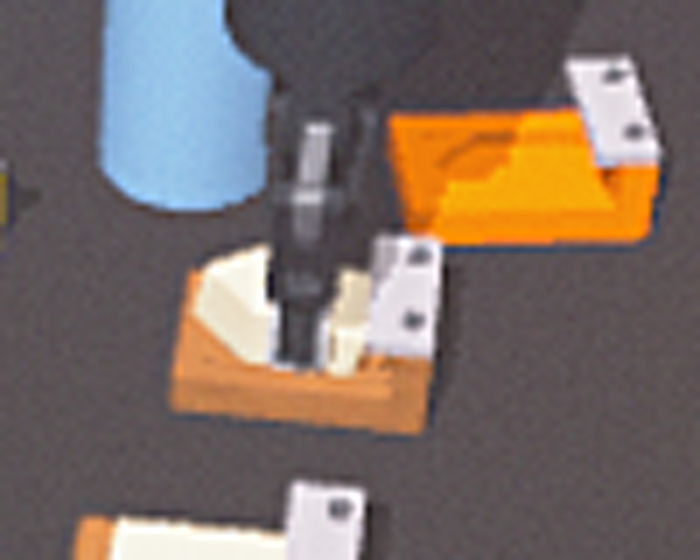

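drive_tool --motion '[0,0,0,0,0,0,0,0,0,0,0,0,0,0,0,-0.0015,-0.0003,0,0,0,-0.0015,-0.0003,0,0,0,-0.0015,-0.0003,0,0,0,-0.0015,-0.0003,0,0,0,-0.0015,-0.0003,0,0,0,-0.0015,-0.0003,0,0,0,0,0,0,0,0]' --force 20

```text
time: 21.13
position: [0.5631, -0.3047, 0.0184]
tcp_rot: [0.314, -3.126, 0.0]
wrist_force: [0.6, 0.0, -0.2]
gripper_width: 0.0399
```

```bash
python3 m2.py c8.png
python3 - <<'E'
from h import *
im=cv2.imread('pics/c8.png');cv2.imwrite('pics/c8z.png',cv2.resize(im[145:405,225:415],None,fx=3.6,fy=2.3,interpolation=2))
E
```

```text
tcp [ 0.5631 -0.3047  0.0183] jaw 101.47
```

View pics/c8z.png

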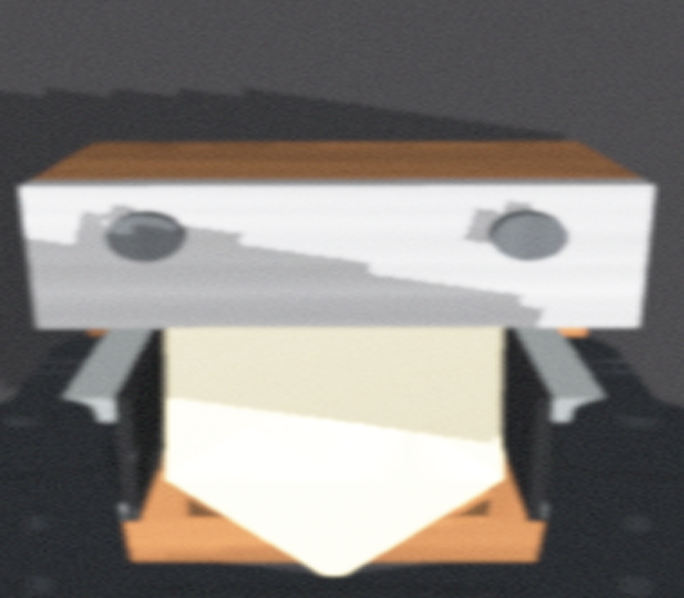

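drive_tool --motion '[0,0,0,0,0.6,0,0,0,0,0.6,0,0,0,0,0.6,0,0,0,0,0.6,0.005,0.001,0.01,0,0.6,0.01,0.002,0.03,0,0.6,0.01,0.002,0.03,0,0.6,0.005,0.001,0.015,0,0.6,0,0,0,0,0.6,0,0,0,0,0.6]'

```text
time: 22.02
position: [0.5937, -0.2985, 0.1039]
tcp_rot: [-0.315, 3.125, -0.001]
wrist_force: [0.1, 0.5, -0.2]
gripper_width: 0.0512
```

```bash
python3 m2.py c9.png
python3 - <<'E'
from h import *
im=cv2.imread('pics/c9.png');cv2.imwrite('pics/c9z.png',cv2.resize(im[80:320,225:415],None,fx=3.6,fy=2.4,interpolation=2))
save(cv2.resize(capture('side')[115:195,320:420],None,fx=7,fy=7,interpolation=2),'c9s.png')
E
```

```text
tcp [ 0.5923 -0.2984  0.1025] jaw 101.47
```

View pics/c9z.png

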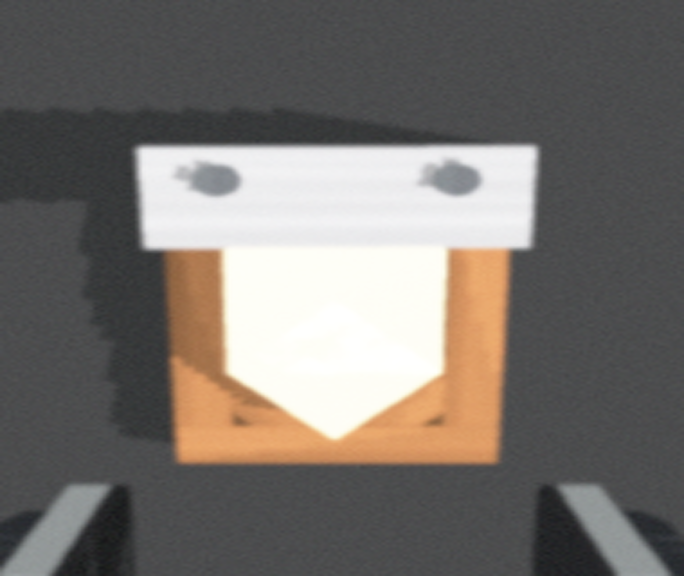

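View pics/c9s.png

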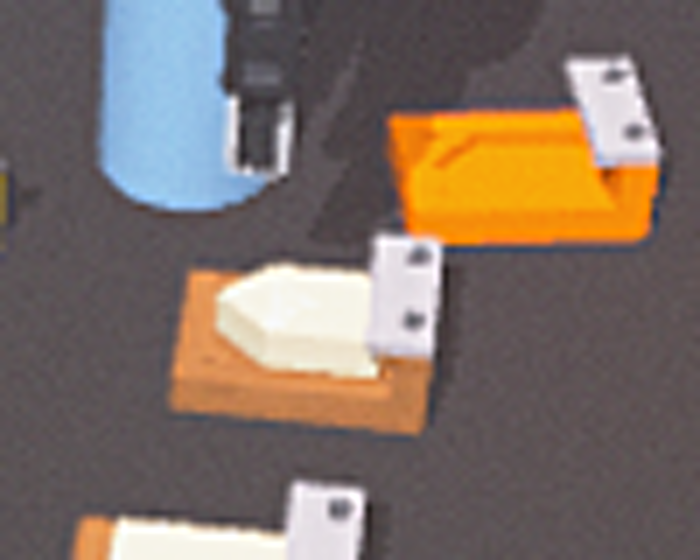

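Run:
```python
from h import *
cal=get_calibration('wrist')
g=cv2.GaussianBlur(cv2.imread('pics/c9.png').astype(float).mean(2),(3,3),0)
for r in (188,196,204,212,220,228,233):
    d=np.diff(g[r]); a=278+np.argmax(d[278:296]); b=338+np.argmin(d[338:356])
    sub=lambda i,s:(np.arange(i-2,i+3)*np.clip(s*d[i-2:i+3],0,None)).sum()/np.clip(s*d[i-2:i+3],0,None).sum()+.5
    A,B=sub(a,1),sub(b,-1); print(r,round(A,1),round(B,1),[np.round(1000*np.linalg.norm(at_z(cal,(r,A),z)-at_z(cal,(r,B),z)),1) for z in (.03,.034,.037)])
c,s=np.cos(np.radians(11.7)),np.sin(np.radians(11.7))
for z in(.03,.037):
  for px in [(263.3,318.1),(80+374/2.4,225+226/3.6),(80+374/2.4,225+444/3.6)]:
    w=at_z(cal,px,z)-np.array([.5712,-.3031,0]); print(z,((w[0]*c+w[1]*s)*1000).round(1),((-w[0]*s+w[1]*c)*1000).round(1))
```

```text
188 286.2 348.7 [np.float64(40.2), np.float64(39.5), np.float64(38.9)]
196 286.4 348.5 [np.float64(40.2), np.float64(39.4), np.float64(38.9)]
204 286.5 348.3 [np.float64(40.3), np.float64(39.5), np.float64(38.9)]
212 286.5 348.1 [np.float64(40.3), np.float64(39.6), np.float64(39.0)]
220 286.7 347.8 [np.float64(40.3), np.float64(39.5), np.float64(39.0)]
228 287.1 347.8 [np.float64(40.2), np.float64(39.5), np.float64(38.9)]
233 287.2 347.7 [np.float64(40.4), np.float64(39.6), np.float64(39.0)]
0.03 29.6 0.5
0.03 10.0 -19.7
0.03 10.2 20.8
0.037 27.0 0.5
0.037 8.1 -19.1
0.037 8.3 20.1
```

drive_tool --motion '[-0.01,0.02,0.03,0,0.6,-0.02,0.03,0.02,0,0.6,-0.02,0.035,0.01,0,0.6,-0.02,0.035,0,0,0.6,-0.02,0.035,0,0,0.6,-0.02,0.035,0,0,0.6,-0.01,0.035,0,0,0.6,0,0.035,0,0,0.6,0,0.02,0,0,0.6,0,0,0,0,0.6]'

```text
time: 22.95
position: [0.4717, -0.0129, 0.1622]
tcp_rot: [0.328, -3.122, -0.005]
wrist_force: [-0.5, 0.0, -0.4]
gripper_width: 0.0509
```

Run:
```python
from h import *
save(capture('side'),'z_side.png'); im=capture('top'); save(im,'z_top.png')
print(sensors.state()['position'])
cal=get_calibration('side')
for n in('bar_mid','dart_mid'):
    for r in mark_of('side',n)[:2]: print(n,r['conf'],at_z(cal,r['pixel'],.019)[:2])
```

```text
[ 0.47226044 -0.01843195  0.16221931]
bar_mid 0.73 [ 0.55880337 -0.16174645]
bar_mid 0.69 [0.69783893 0.04326546]
dart_mid 0.57 [ 0.55552684 -0.30243383]
```

View pics/z_side.png

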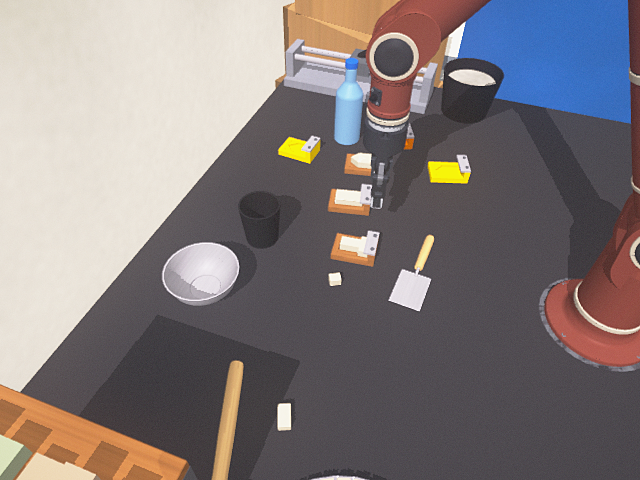

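View pics/z_top.png

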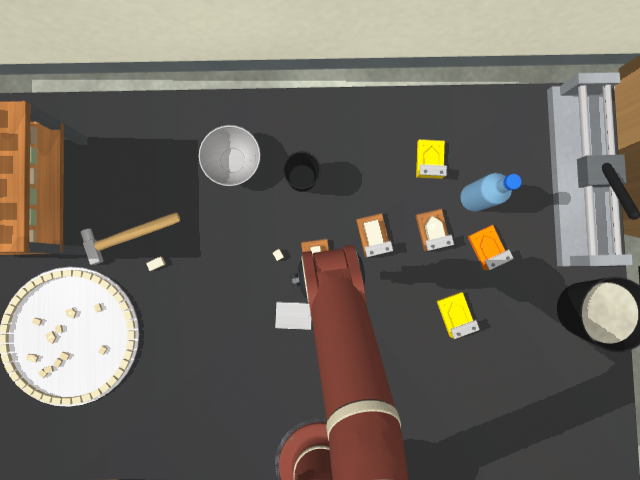

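Both stones lie in the wooden nests (top view: bar at pixel 375,235, dart at 434,230). The bystanders are unmoved and the arm is clear, so I am handing in.

```bash
python3 -c "
from cell import robot; print(robot.sign_off())"
```

```text
the job is handed in; nothing more can be done
None
```

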